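Close the vial case

ROBOT

A 6-joint arm with a two-finger parallel gripper is mounted at the origin on the work surface. World frame = base frame: x ahead of the robot, y to its left, z up, the work surface at z = 0. Lengths are in m, angles in degrees, forces in N, time in s.
With the tool pointing down it reaches from about 0.275 to 0.725 m from the base axis. Payload 5.6 kg.
Tool frame: the origin (TCP) lies on the front face of the gripper's body, between the roots of the fingers; the fingertips stand 73 mm ahead of it and the grasp point (between the pads) lies 54 mm ahead of it; z points along the fingers, y is the direction in which the jaws open and shut (so a half turn about z gives the same grasp; the last joint's range is limited). The gripper opens to 85 mm and grips with 20 to 120 N. Pads are 22 mm wide; open, the fingers measure 114 mm over their backs; the gripper's body (76 mm by 85 mm) begins 54 mm behind the grasp point. The pads swing forward as they close: fully open they stand 13 mm farther back than shut.
Start: joints at [86.608, 14.616, 6.199, 0, -81.583, -16.306], TCP at [0.185, 0.518, 0.304] pointing down, gripper open.
Joint ranges: [-168.99, 168.99], [-69.2, 112.95], [-62.41, 85.93], [-164.36, 98.24], [-168.68, -3.75], [-174.98, 174.98]. Speed limits (degrees/s): [147.25, 147.25, 180, 180, 180, 180].

INTERFACE

Orientations are given as [roll, pitch, yaw] about the fixed x, y, z axes, in that order (R = Rz(yaw) Ry(pitch) Rx(roll)).
In Python, from bench import arm gives the robot as it stands. Calls block until the motion is done:
- arm.goto(position, orientation): joint-space move of the TCP to a pose.
- arm.move_linear(position, orientation=None, velocity=0.15, force_limit=None): straight line of the TCP; orientation=None keeps the orientation; velocity is the mean speed in m/s. With force_limit (N) it stops when the force on the tool has changed by that much, and returns True; else False.
- arm.movej(angles): joint-space move.
- arm.command_gripper(opening): finger opening in m; the grip force is fixed at half the most; returns when the fingers have stopped.
- arm.sleep(seconds).
- arm.inverse_kinematics(position, orientation): joint angles nearest the present ones, or None.
- arm.get_image(name): name is "side" or "top"; returns the picture (480x640x3 uint8, red, green, blue); there is no depth.
- arm.calibration(name): a dict with "camera_matrix" (3x3 intrinsics, pixels), "rvec" (rotation vector, rad) and "tvec" (3), from world to camera coordinates, as OpenCV has them. Camera axes: x right, y down, z forward; pixel columns grow to the right and rows downward; lengths in m; the calibration is good to about 2 mm. A picture is of the moment at which its call begins. calibration takes no time and is no camera call.
A pose or a line that the arm cannot do raises arm.IKError and nothing moves.
- arm.hand_in(): hands the job in, once; it reports no verdict.
Readings, each from a call of its own:
- arm.read_time(): time.
- arm.read_joints(): joint angles.
- arm.read_joint_vel(): joint speeds.
- arm.read_tau(): joint torques, N m.
- arm.read_position(): TCP position.
- arm.read_tool_rot(): TCP orientation.
- arm.read_wrist_force(): force on the tool from outside, world axes, zero at the start.
- arm.read_ft_torque(): the same for the moment, N m.
- arm.read_finger_gap(): finger opening in m.
Only numpy, scipy, OpenCV 4.12 (cv2) and the standard library are available. Lean on these libraries where they do the work, as an engineer would, in place of code of your own. Each camera call takes 0.05 s, during which the arm holds its last target.

TASK

Close the vial case on the dispensary bench: push its standing red flap over with the fingertips until it lies flat on the case, then, keeping it pressed down, push it along so that its free edge goes fully home beneath the dark steel lip and stays shut by itself. Only push the flap, do not pinch it between the fingers, and leave the bottle, the mortar and the jug where they stand.

Things in the scene. Friction and masses are not known exactly. Their poses are not given: they have to be found in the camera images.
- vial_case: White open case, 144 x 112 mm, 50 mm high, on a 4 mm foot plate 168 x 136 mm bolted to the bench; nine amber vials inside. Fixed. Origin at bench height; z up; x points from the flap's hinge to the dark steel lip (at yaw 0 the hinge is on the robot's side), y along the hinge. Walls at x = -65 to 79 mm, y = -56 to 56 mm.
- flap_hinge (a point): Hinge line of the flap while joint tuck is 0: middle of its length, at x = -62 mm, 54 mm above the bench; fixed to the case (it does not move with the tuck slide). Axes as those of the case. Aluminium hinge cheeks stand at its two ends (y = -56 to -52 and 52 to 56 mm, up to 61 mm high).
- flap (a joint): Angle of the flap, rad: 0 = lying flat over the case (its end stop), 1.57 = standing upright, more = leaning back, away from the lip (stop at 2.1). It starts standing, between 1.4 and 1.9. A light spring with some friction opens it: holding it flat takes about 4 N pressed 65 mm from the hinge, and when let go untucked it rises to over 1 rad.
- tuck (a joint): How far the whole flap, with its hinge pin in its slots, has been shifted along the case's x towards the lip, m: 0 at the start, 0.018 = fully home (end stop). Stiff sliding: about 5 N of friction; it stays where it is left. At 0 the free edge of the flat flap is 6 mm short of the lip; fully home it is 12 mm beneath it.
- flap_step (a point): Foot of the raised push step on the flap's outer face, middle, 72 mm from the hinge. Step 90 mm wide, 10 mm high, upright face towards the hinge; on its other side a ramp falls to the face, ending 99 mm from the hinge. With the flap flat, a fingertip set down between hinge and step can push the step towards the lip. Moves with the flap: x to the free edge, z out of the outer face.
- flap_edge (a point): Middle of the flap's free edge, on the outer face, 115 mm from the hinge. Moves with the flap, axes as flap_step.
- flap_face: Red outer plate of the flap, 3 mm thick, 100 mm wide, from 10 to 115 mm from the hinge, with the push step: the side to push on. Standing, it looks away from the lip; flat, it looks up, 57 mm above the bench. Origin on the hinge line (moves with flap and tuck), x to the free edge, z out of the outer face, which is at z = 3 mm.
- flap_liner: White lining, 2 mm thick, 88 mm wide, on the flap's inner side (the side that ends facing the vials). Being pressed by the fingers on face and lining at once counts as a pinch. Origin and axes as flap_face.
- lip_edge (a point): Middle of the free edge of the dark steel lip, at x = 59 mm of the case, 63 mm above the bench. The lip is 4 mm thick (underside 61, top 65 mm above the bench), 104 mm wide, and reaches 20 mm from there to the end wall. The flat flap (top 57 mm) passes beneath it; a flap shifted before it is down lands on top.
- bottle: Loose amber bottle with a black cap, 56 mm across, 105 mm high, origin under its centre. A bystander.
- mortar: Loose white ceramic mortar bowl, 104 mm across the rim, 60 mm high, origin under its centre. A bystander.
- jug: Loose tan plastic measuring jug, 72 mm across, 90 mm high, a handle on its own +y side, origin under its centre. A bystander.
Things that resemble listed ones, but are neither listed nor needed, are in the scene too. Of the things like the vial_case, leave any that is pink or purple; of the rest the smaller one is meant.

How it is judged (in metres and radians):
On the way, in this order (a step that is already met when the one before it is completed fails the run):
1. the flap is folded down flat over the case (value of joint flap below 0.07 rad), for 0.05 s.
2. the flat flap is pushed home beneath the lip (value of joint flap below 0.07 rad and value of joint tuck above 0.012 m), for 0.1 s.
At the end, for the whole second after the job is handed in: The flap lies flat (within 0.07 rad) with its free edge beneath the lip, shifted at least 12 mm of the 18 mm travel, held down by the lip alone; bottle, mortar and jug stand within 20 mm of where they were (all of step 2 and not (distance of any of bottle, mortar, jug from where it was at the start of the episode above 0.02 m or angle between any of bottle, mortar, jug's own z axis and vertical above 0.3 rad)); the robot touches nothing.
It fails at once if the flap is pinched between the fingers (more than 1 N on its outer face and its lining at once) (contact force between the fingers and flap_face above 1 N and contact force between the fingers and flap_liner above 1 N).
It fails at once if the bottle, mortar or jug is lifted, carried, tipped or moved more than 20 mm (distance of any of bottle, mortar, jug from where it was at the start of the episode above 0.02 m or angle between any of bottle, mortar, jug's own z axis and vertical above 0.3 rad).
It also fails if it takes over 38 s, if anything falls off the work surface, if the arm or the gripper's body presses on something with over 40 N, if the wrist force passes 120 N, or if a joint passes its speed limit or range.

## Working session

There is one attempt and no reset: what is moved stays moved. The work goes in short steps, each a Python script; the robot and the scene stay as the last script left them, time stands still between calls to the robot, and variables do not carry over. Pictures are saved under pics/ and viewed, and the job is handed in when it is done.

```bash
mkdir -p pics; python3 - <<'E'
from bench import arm
import cv2
for n in ("side","top"):
    im=arm.get_image(n); cv2.imwrite(f"pics/{n}0.png",im[:,:,::-1])
    c=arm.calibration(n); print(n,c)
E
```

```text
side {'camera_matrix': array([[473.27890448,   0.        , 307.25703754],
       [  0.        , 473.27890448, 229.01391774],
       [  0.        ,   0.        ,   1.        ]]), 'rvec': array([ 2.09107616, -0.41772319,  0.22087882]), 'tvec': array([-0.60016451,  0.14157328,  1.0585971 ])}
top {'camera_matrix': array([[440.81841394,   0.        , 318.93514058],
       [  0.        , 440.81841394, 238.06006454],
       [  0.        ,   0.        ,   1.        ]]), 'rvec': array([ 2.10837533, -2.12247262,  0.21205327]), 'tvec': array([-0.07152853,  0.6364782 ,  1.0678438 ])}
```

View pics/side0.png

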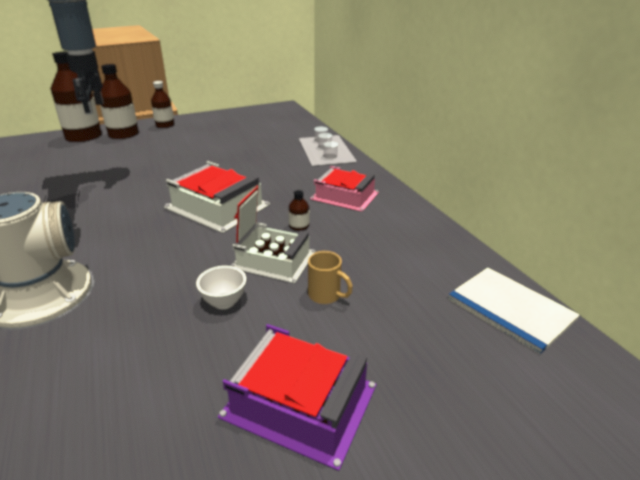

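View pics/top0.png

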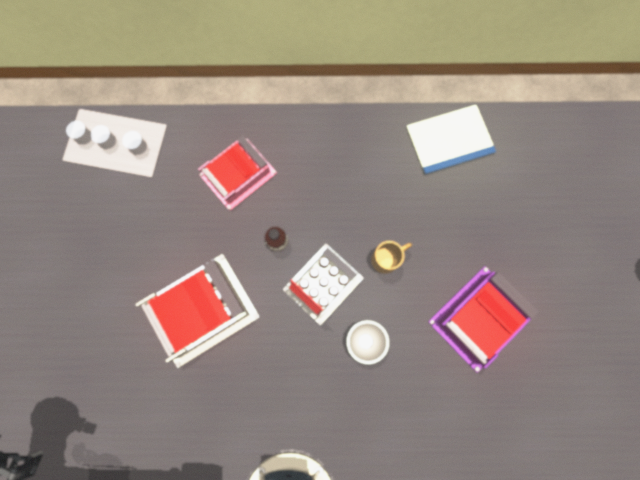

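The target is the small white case at about (323,285) in the top view, its flap standing on the lower-left side (about (307,300)). The mortar is at (367,342), the jug at (390,256) and the bottle at (276,238). I'll zoom in for corners.

```bash
python3 - <<'E'
import cv2
a=cv2.imread("pics/top0.png")[225:375,250:430]; cv2.imwrite("pics/topz.png",cv2.resize(a,None,fx=4,fy=4,interpolation=cv2.INTER_CUBIC))
a=cv2.imread("pics/side0.png")[170:320,190:370]; cv2.imwrite("pics/sidez.png",cv2.resize(a,None,fx=4,fy=4,interpolation=cv2.INTER_CUBIC))
E
```

```text
(no output)
```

View pics/topz.png

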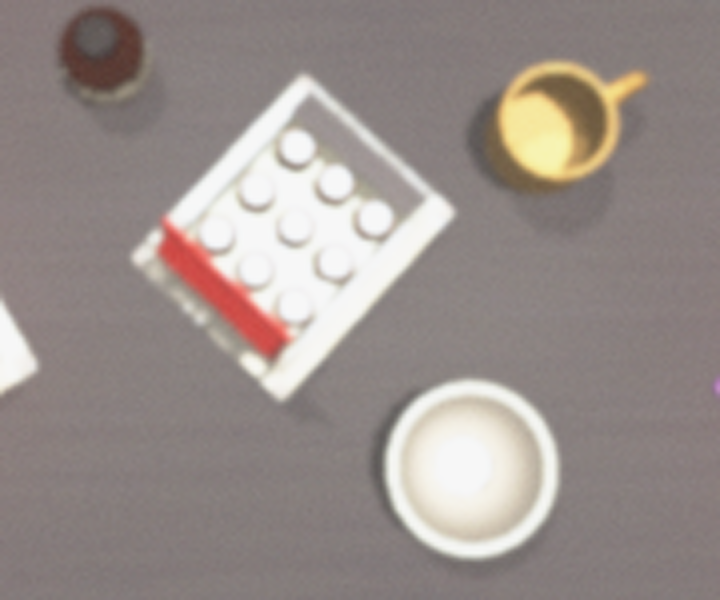

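View pics/sidez.png

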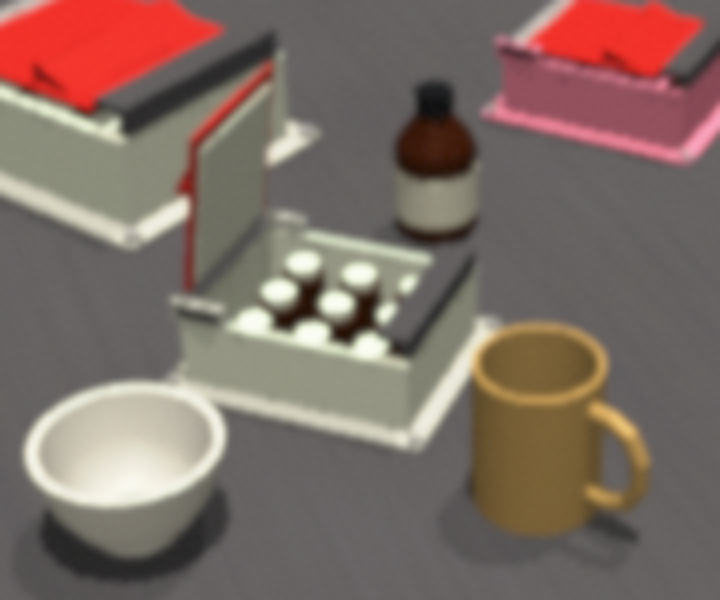

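```bash
cat > geo.py <<'E'
import numpy as np, cv2
from scipy.optimize import least_squares
from bench import arm
C={n:arm.calibration(n) for n in("side","top")}
def proj(n,P):
    c=C[n]; return cv2.projectPoints(np.array(P,float).reshape(-1,1,3),c["rvec"],c["tvec"],c["camera_matrix"],None)[0].reshape(-1,2)
def ray(n,uv,z):
    c=C[n];R=cv2.Rodrigues(c["rvec"])[0];d=R.T@np.linalg.inv(c["camera_matrix"])@[*uv,1];o=-R.T@c["tvec"];return o+d*(z-o[2])/d[2]
def w(p,P):
    c,s=np.cos(p[2]),np.sin(p[2]);P=np.array(P,float);return P@np.array([[c,s,0],[-s,c,0],[0,0,1]])+[p[0],p[1],0]
def fl(th,r,y,z=.003,t=0): return [-.062+t+r*np.cos(th)-z*np.sin(th),y,.054+r*np.sin(th)+z*np.cos(th)]
E
cat > fit.py <<'E'
from geo import *
T=lambda u,v:(250+u/4-.4,225+v/4-.4)
S=lambda u,v:(190+u/4-.4,170+v/4-.4)
obs=[("top",(.091,.068,.004),T(305,74)),("top",(.091,-.068,.004),T(456,212)),("top",(-.077,-.068,.004),T(280,401)),("top",(-.077,.068,.004),T(132,258)),
("side",(.091,-.068,.004),S(415,442)),("side",(-.077,-.068,.004),S(176,380)),("side",(.091,.068,.004),S(498,320))]
fo=[("side",(.115,.05),S(272,65)),("side",(.115,-.05),S(192,125))]
def res(p):
    r=[proj(n,w(p,[P]))[0]-q for n,P,q in obs]+[proj(n,w(p,[fl(p[3],*P,z=.0015)]))[0]-q for n,P,q in fo]
    return np.ravel(r)
s=least_squares(res,[.45,0,.8,1.6]);p=s.x
print(p,np.degrees(p[2]),np.round(s.fun,1)); np.save("p.npy",p)
print("mortar",ray("top",T(470,468),.06),"jug",ray("top",T(558,125),.09),"bottle",ray("top",T(98,35),.105))
print("hinge",w(p,[[-.062,0,.054]]), "edge",w(p,[fl(p[3],.115,0)]))
E
python3 fit.py
```

```text
[ 0.52179853 -0.07893538 -0.76794215  1.46966195] -43.99984425545132 [-0.4 -0.1 -1.   0.1 -0.6 -0.6 -0.8 -1.   1.6  1.2 -3.4  1.   2.   0.3
 -0.1 -1.1 -0.4  2.7]
mortar [ 0.37617872 -0.19251374  0.06      ] jug [ 0.58437374 -0.24994031  0.09      ] bottle [0.64032313 0.0352703  0.105     ]
hinge [[ 0.47719934 -0.03586668  0.054     ]] edge [[ 0.48340436 -0.04185876  0.16871527]]
```

```bash
cat > ov.py <<'E'
from geo import *
import sys
def overlay(p,th,t,srcs,tag,lipz=True):
    outs=[]
    for n,f,(x0,y0) in (("top",srcs[0],(250,225)),("side",srcs[1],(190,170))):
        a=cv2.imread(f)[y0:y0+150,x0:x0+180]; a=cv2.resize(a,None,fx=4,fy=4,interpolation=cv2.INTER_CUBIC)
        def poly(P,c):
            q=(proj(n,w(p,P))-[x0,y0]+.5)*4; cv2.polylines(a,[np.round(q).astype(int)],True,c,1,cv2.LINE_AA)
        b=lambda xa,xb,y,z:[(xa,-y,z),(xb,-y,z),(xb,y,z),(xa,y,z)]
        poly(b(-.077,.091,.068,.004),(0,255,0));poly(b(-.065,.079,.056,.05),(255,0,0));poly(b(.059,.079,.052,.065),(255,0,255))
        poly([fl(th,.01,-.05,t=t),fl(th,.115,-.05,t=t),fl(th,.115,.05,t=t),fl(th,.01,.05,t=t)],(0,255,255))
        cv2.imwrite(f"pics/ov_{tag}_{n}.png",a)
if __name__=="__main__":
    p=np.load("p.npy"); overlay(p,p[3],0,("pics/top0.png","pics/side0.png"),sys.argv[1])
E
python3 ov.py a
```

```text
(no output)
```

View pics/ov_a_top.png

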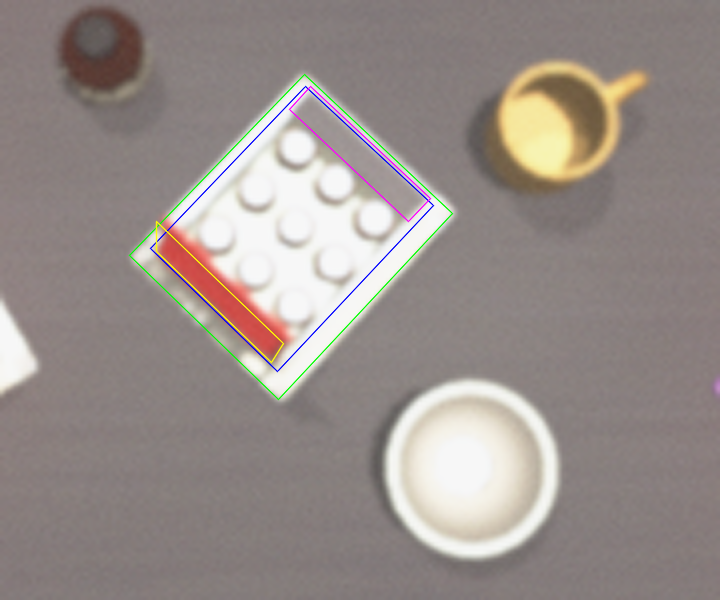

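View pics/ov_a_side.png

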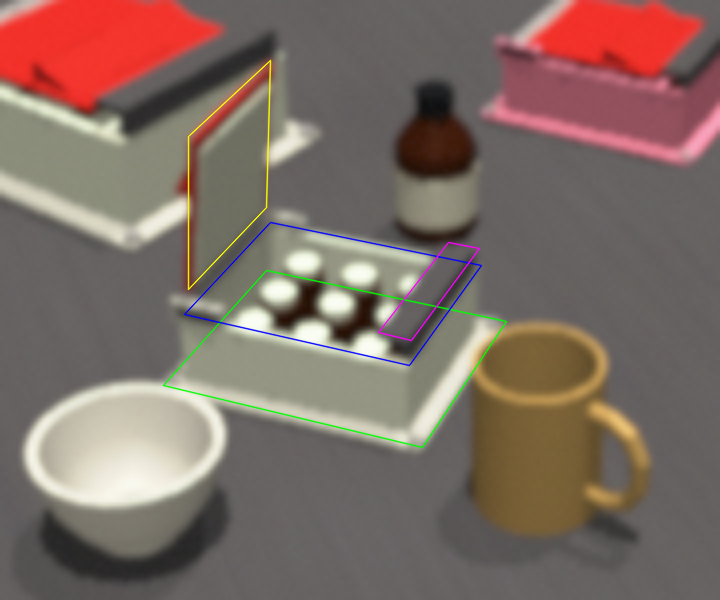

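```bash
python3 - <<'E'
import cv2
a=cv2.imread("pics/side0.png")[182:287,225:325]; cv2.imwrite("pics/sidezz.png",cv2.resize(a,None,fx=7.5,fy=5.7,interpolation=cv2.INTER_LANCZOS4))
a=cv2.imread("pics/top0.png")[240:330,280:370]; cv2.imwrite("pics/topzz.png",cv2.resize(a,None,fx=6.6,fy=6.6,interpolation=cv2.INTER_LANCZOS4))
E
```

```text
(no output)
```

View pics/sidezz.png

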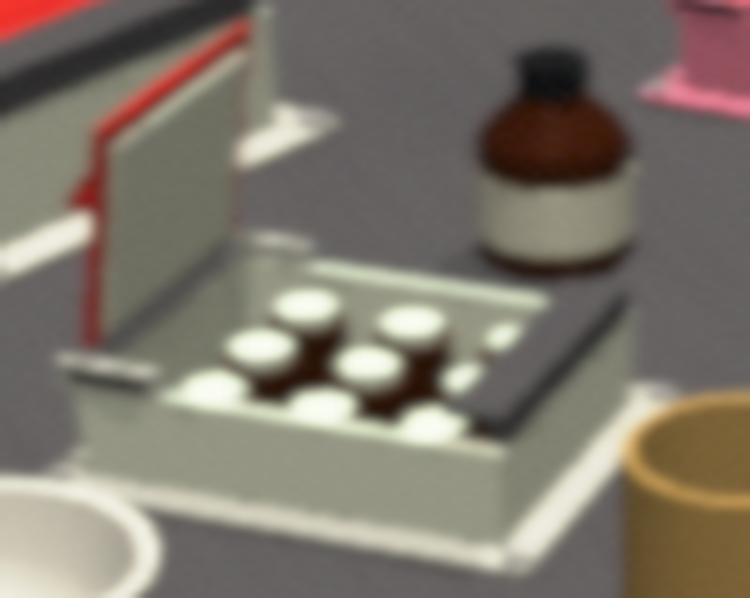

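View pics/topzz.png

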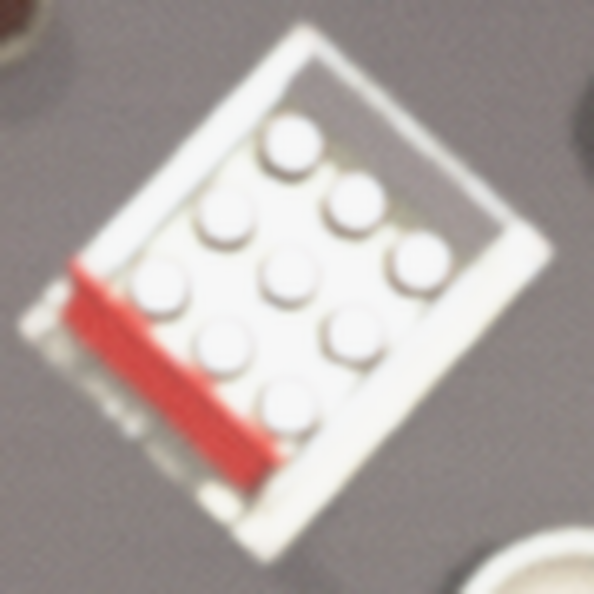

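```bash
cat > fit2.py <<'E'
from geo import *
T=lambda u,v:(280+u/6.6-.4,240+v/6.6-.4)
S=lambda u,v:(225+u/7.5-.4,182+v/5.7-.4)
obs=[("top",(.091,.068,.004),T(305,24)),("top",(.091,-.068,.004),T(553,250)),("top",(-.077,-.068,.004),T(266,562)),("top",(-.077,.068,.004),T(18,326)),
("top",(.079,.052,.065),T(315,52)),("top",(.079,-.052,.065),T(509,232)),
("side",(.091,-.068,.004),S(512,568)),("side",(-.077,-.068,.004),S(58,468)),("side",(.091,.068,.004),S(670,388)),
("side",(.079,-.056,.050),S(503,450)),("side",(.079,-.052,.061),S(502,430)),("side",(.079,.052,.065),S(628,290))]
fo=[("side",(.115,.05,.0),S(250,20)),("side",(.115,-.05,0),S(100,130)),("side",(.010,-.05,0),S(90,345)),("top",(.115,.05,0.0),T(76,260)),("top",(.115,-.05,0.0),T(284,462))]
def res(p,th=None):
    r=[proj(n,w(p,[P]))[0]-q for n,P,q in obs]+[proj(n,w(p,[fl(p[3],*P)]))[0]-q for n,P,q in fo]
    return np.ravel(r)
s=least_squares(res,[.52,-.08,-.77,1.47],loss="soft_l1");p=s.x
print(p,np.degrees(p[2]));r=res(p).reshape(-1,2)
for (n,P,q),e in zip(obs+fo,r): print(n,P,e.round(1))
np.save("p.npy",p)
E
python3 fit2.py; python3 ov.py b
```

```text
[ 0.5197892  -0.07976345 -0.76380791  1.44866057] -43.762969677183456
top (0.091, 0.068, 0.004) [-0.2  0.5]
top (0.091, -0.068, 0.004) [-0.5  0.8]
top (-0.077, -0.068, 0.004) [-0.4  0.3]
top (-0.077, 0.068, 0.004) [-0.2  0.1]
top (0.079, 0.052, 0.065) [-0.1 -0.7]
top (0.079, -0.052, 0.065) [ 0.6 -0.1]
side (0.091, -0.068, 0.004) [1.5 0.4]
side (-0.077, -0.068, 0.004) [-2.8  2.4]
side (0.091, 0.068, 0.004) [1.5 0.4]
side (0.079, -0.056, 0.05) [-0.6  0.6]
side (0.079, -0.052, 0.061) [ 0.1 -0.8]
side (0.079, 0.052, 0.065) [ 0.1 -0.7]
side (0.115, 0.05, 0.0) [0.3 0.4]
side (0.115, -0.05, 0) [0.1 0. ]
side (0.01, -0.05, 0) [0.4 0.5]
top (0.115, 0.05, 0.0) [-0.5  0.1]
top (0.115, -0.05, 0.0) [-0.2 -0.1]
```

View pics/ov_b_side.png

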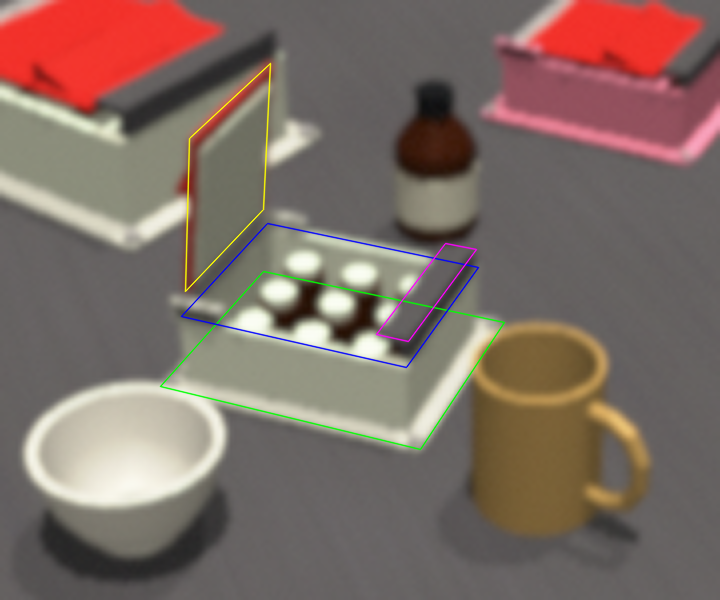

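View pics/ov_b_top.png

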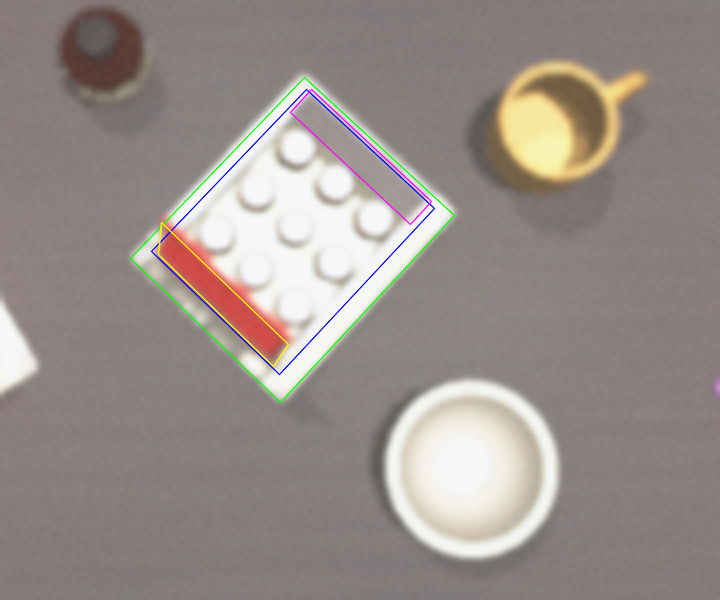

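Pose fits to about 1 px in the top view. The flap stands at about 83°. I'll shut the gripper, align its jaw axis with the hinge and go behind the flap.

```bash
cat > hp.py <<'E'
from geo import *
p=np.load("p.npy"); YAW=np.degrees(p[2]); TIP=.073
def tcp(x,y,ztip): return w(p,[[x,y,ztip+TIP]])[0]
def st():
    q=arm.read_position(); c,s=np.cos(p[2]),np.sin(p[2]); d=np.array(q)-[p[0],p[1],TIP]
    f=arm.read_wrist_force()
    print("t%.2f case x %.4f y %.4f tip z %.4f  F case x %.1f y %.1f z %.1f"%(arm.read_time(),c*d[0]+s*d[1],-s*d[0]+c*d[1],d[2],c*f[0]+s*f[1],-s*f[0]+c*f[1],f[2]))
    return np.array([c*f[0]+s*f[1],-s*f[0]+c*f[1],f[2]])
E
python3 - <<'E'
from hp import *
best=None
for yw in(YAW,YAW+180):
    j=arm.inverse_kinematics(tcp(-.125,0,.2),[180,0,yw]); print(yw,j)
    j2=arm.inverse_kinematics(tcp(.02,0,.057),[180,0,yw]); print(j2)
    if j is not None and (best is None or abs(j[5])<abs(best[1][5])): best=(yw,j)
np.save("yaw.npy",best[0]); O=[180,0,best[0]]
arm.command_gripper(0.0)
arm.goto(tcp(-.125,0,.2),O); st()
arm.move_linear(tcp(-.125,0,.112),O,velocity=.15); st()
for n in("side","top"): cv2.imwrite(f"pics/{n}1.png",arm.get_image(n)[:,:,::-1])
E
```

```text
-43.762969677183456 [ 21.95854781   1.5829915  -13.782372     0.         -74.6346365
  24.27848251]
[ 6.60220938e+00  2.05220250e+01 -1.21485493e+01  2.54444375e-14
 -5.73294257e+01  3.96348209e+01]
136.23703032281654 [  21.95854781    1.5829915   -13.782372      0.          -74.6346365
 -155.72151749]
[ 6.60220938e+00  2.05220250e+01 -1.21485493e+01 -2.54444375e-14
 -5.73294257e+01 -1.40365179e+02]
t2.91 case x -0.1252 y 0.0006 tip z 0.2000  F case x 0.4 y -0.1 z -0.4
t3.64 case x -0.1248 y 0.0006 tip z 0.1128  F case x -0.4 y -0.1 z 0.9
```

View pics/side1.png

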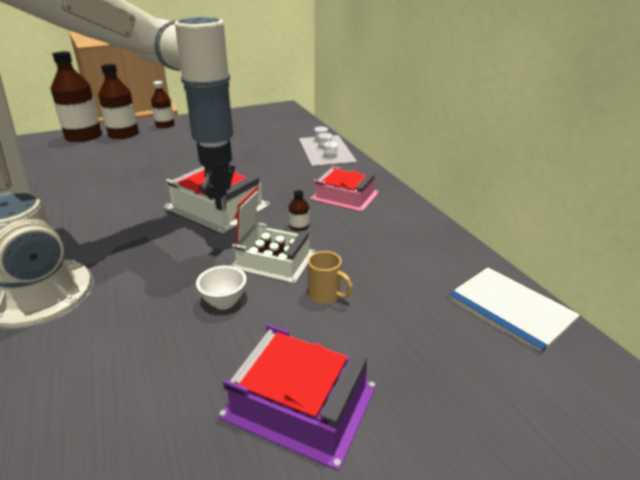

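View pics/top1.png

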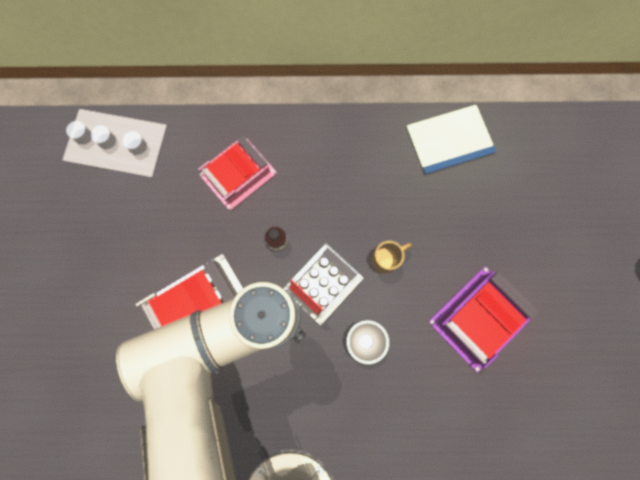

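The hand is behind the standing flap (side view: tips near (222,205), flap at (247,215)), and nothing has been disturbed. I'll check the tip projection and then push through the arc.

```bash
python3 - <<'E'
from hp import *
print(proj("side",w(p,[[-.125,0,.112],[-.125,0,.099]])))
a=cv2.imread("pics/side1.png")[130:280,160:340]; cv2.imwrite("pics/side1z.png",cv2.resize(a,None,fx=4,fy=4,interpolation=cv2.INTER_CUBIC))
E
```

```text
[[221.729176   210.09939609]
 [222.28494039 214.76767617]]
```

View pics/side1z.png

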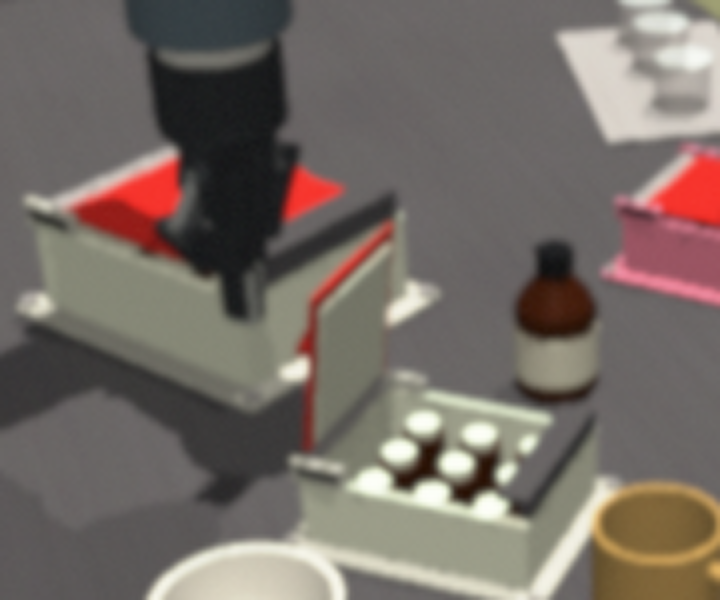

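```bash
python3 - <<'E'
from hp import *
O=[180,0,float(np.load("yaw.npy"))]
A=.011;R=.056
for th in (80,65,50,36,24,14):
    q=fl(np.radians(th),R,0)
    s=arm.move_linear(tcp(q[0]-A,0,q[2]),O,velocity=.1,force_limit=30); print(th,s,end=" "); f=st()
    if s: break
for n in("side","top"): cv2.imwrite(f"pics/{n}2.png",arm.get_image(n)[:,:,::-1])
a=cv2.imread("pics/side2.png")[130:280,190:370]; cv2.imwrite("pics/side2z.png",cv2.resize(a,None,fx=4,fy=4,interpolation=cv2.INTER_CUBIC))
E
```

```text
80 False t4.48 case x -0.0664 y -0.0002 tip z 0.1096  F case x 0.1 y -0.4 z 0.3
65 False t4.78 case x -0.0520 y -0.0001 tip z 0.1059  F case x -1.5 y 0.5 z -0.1
50 False t5.08 case x -0.0392 y -0.0000 tip z 0.0986  F case x 0.7 y 0.4 z -0.1
36 False t5.37 case x -0.0294 y -0.0000 tip z 0.0892  F case x -0.7 y 0.4 z 1.3
24 False t5.63 case x -0.0231 y 0.0000 tip z 0.0796  F case x -0.6 y -0.2 z 1.3
14 False t5.88 case x -0.0194 y 0.0001 tip z 0.0707  F case x -0.0 y 1.0 z 1.4
```

View pics/side2z.png

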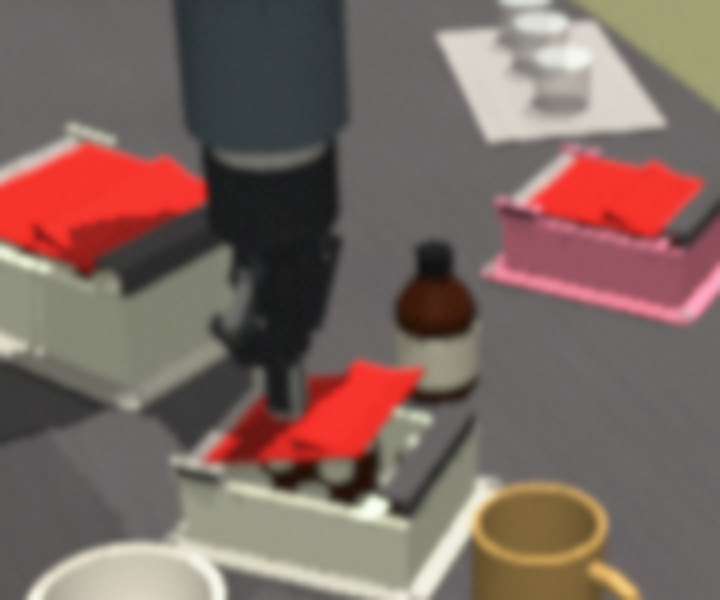

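The flap is folding with the tips in the pocket between hinge and step. The flap edge is at about (420,370) in the zoom, still above the lip. Next I press down under force control.

```bash
python3 - <<'E'
from hp import *
O=[180,0,float(np.load("yaw.npy"))]
s=arm.move_linear(tcp(-.018,0,.051),O,velocity=.03,force_limit=14); print(s); st()
arm.sleep(.2); st()
for n in("side","top"): cv2.imwrite(f"pics/{n}3.png",arm.get_image(n)[:,:,::-1])
a=cv2.imread("pics/side3.png")[130:280,190:370]; cv2.imwrite("pics/side3z.png",cv2.resize(a,None,fx=4,fy=4,interpolation=cv2.INTER_CUBIC))
E
```

```text
True
t6.56 case x -0.0165 y 0.0004 tip z 0.0559  F case x -2.5 y -1.3 z 12.1
t6.76 case x -0.0166 y 0.0003 tip z 0.0559  F case x -2.8 y -2.0 z 11.4
```

View pics/side3z.png

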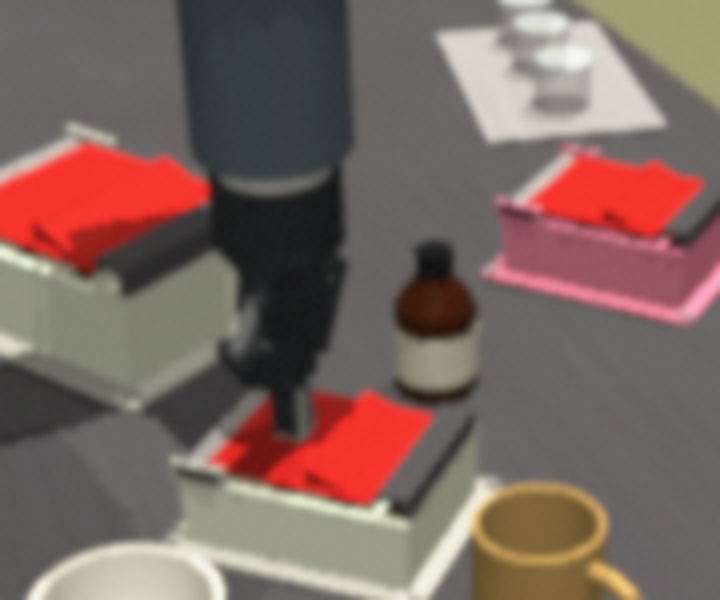

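The flap lies flat beneath lip height, pressed with about 11 N. Now I slide it toward the lip, holding about 12 N down.

```bash
python3 - <<'E'
from hp import *
O=[180,0,float(np.load("yaw.npy"))]
x=-.0165; zc=.0557
for i in range(22):
    x+=.002
    arm.move_linear(tcp(x,0,zc),O,velocity=.03); f=st()
    zc-=np.clip((12-f[2])*.00007,-.0006,.0006)
    if f[0]<-35 or f[2]>40 or (f[0]<-25 and x>.01): break
print(x,zc); np.save("xz.npy",[x,zc])
for n in("side","top"): cv2.imwrite(f"pics/{n}4.png",arm.get_image(n)[:,:,::-1])
a=cv2.imread("pics/side4.png")[130:280,190:370]; cv2.imwrite("pics/side4z.png",cv2.resize(a,None,fx=4,fy=4,interpolation=cv2.INTER_CUBIC))
E
```

```text
t7.11 case x -0.0146 y 0.0001 tip z 0.0563  F case x -2.1 y -0.2 z 7.3
t7.36 case x -0.0128 y 0.0001 tip z 0.0561  F case x -3.6 y -0.4 z 9.0
t7.61 case x -0.0108 y 0.0001 tip z 0.0560  F case x -3.7 y -0.1 z 9.4
t7.86 case x -0.0087 y 0.0001 tip z 0.0559  F case x -5.1 y -0.6 z 8.9
t8.11 case x -0.0066 y 0.0002 tip z 0.0559  F case x -3.6 y -1.7 z 11.0
t8.36 case x -0.0046 y 0.0001 tip z 0.0559  F case x -5.1 y -0.8 z 11.9
t8.61 case x -0.0026 y 0.0002 tip z 0.0559  F case x -3.5 y -0.6 z 10.7
t8.86 case x -0.0006 y 0.0002 tip z 0.0558  F case x -3.8 y -0.4 z 12.0
t9.11 case x 0.0014 y 0.0002 tip z 0.0558  F case x -5.4 y -0.5 z 11.8
t9.36 case x 0.0030 y 0.0002 tip z 0.0558  F case x -5.3 y 0.3 z 12.0
t9.61 case x 0.0045 y 0.0001 tip z 0.0556  F case x -8.2 y -0.1 z 13.6
t9.86 case x 0.0065 y 0.0001 tip z 0.0556  F case x -7.4 y -0.2 z 12.4
t10.11 case x 0.0085 y 0.0001 tip z 0.0556  F case x -8.2 y -0.6 z 11.9
t10.36 case x 0.0104 y 0.0000 tip z 0.0555  F case x -7.3 y 0.3 z 12.3
t10.61 case x 0.0124 y 0.0000 tip z 0.0555  F case x -7.9 y -0.8 z 11.8
t10.86 case x 0.0145 y 0.0000 tip z 0.0555  F case x -6.8 y 0.5 z 12.1
t11.11 case x 0.0165 y 0.0000 tip z 0.0554  F case x -6.5 y -0.5 z 10.9
t11.36 case x 0.0185 y -0.0000 tip z 0.0553  F case x -7.0 y 0.1 z 10.6
t11.61 case x 0.0191 y -0.0001 tip z 0.0548  F case x -13.2 y 0.3 z 13.7
t11.86 case x 0.0195 y -0.0003 tip z 0.0545  F case x -19.1 y 1.8 z 16.3
t12.11 case x 0.0199 y -0.0004 tip z 0.0542  F case x -24.2 y 2.1 z 16.1
t12.36 case x 0.0203 y -0.0005 tip z 0.0539  F case x -30.2 y 4.2 z 18.3
0.02750000000000001 0.05571870218683295
```

View pics/side4z.png

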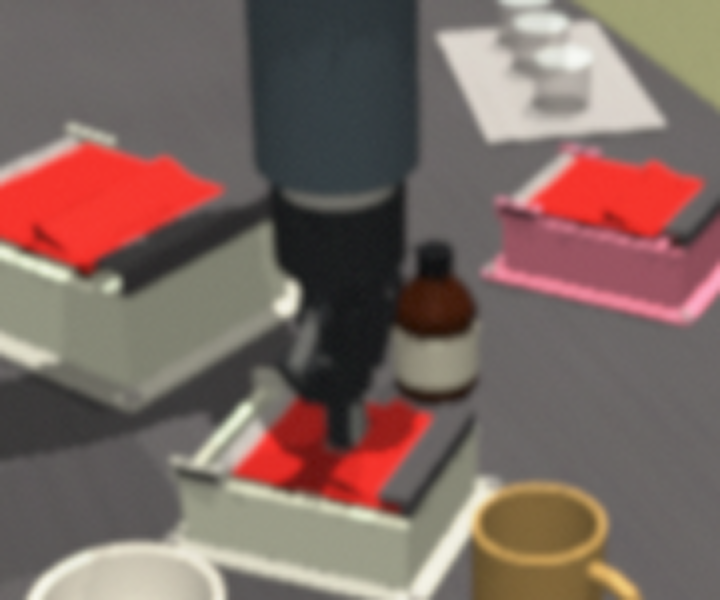

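The step was met at x≈2–3 mm and the hard stop at x≈19 mm (−30 N), so the travel is about 17–18 mm, which is fully home. In the picture the step now stands at the lip. I'll relax the load and lift straight off.

```bash
python3 - <<'E'
from hp import *
O=[180,0,float(np.load("yaw.npy"))]
arm.move_linear(tcp(.0205,0,.0555),O,velocity=.03); st()
arm.move_linear(tcp(.0185,0,.064),O,velocity=.04); st()
arm.move_linear(tcp(.0,0,.10),O,velocity=.1); st()
arm.move_linear(tcp(-.10,0,.20),O,velocity=.2); st()
arm.goto([.25,.35,.33],O); st()
for n in("side","top"): cv2.imwrite(f"pics/{n}5.png",arm.get_image(n)[:,:,::-1])
from ov import overlay
overlay(p,.03,.018,("pics/top5.png","pics/side5.png"),"e")
E
```

```text
t12.84 case x 0.0188 y -0.0001 tip z 0.0556  F case x -6.5 y 0.3 z 8.3
t13.21 case x 0.0181 y -0.0001 tip z 0.0640  F case x -2.9 y 0.4 z 2.2
t13.77 case x -0.0000 y 0.0000 tip z 0.1000  F case x 0.7 y 0.3 z 0.2
t14.62 case x -0.1000 y -0.0002 tip z 0.1989  F case x 1.0 y 0.7 z -0.3
t16.16 case x -0.4914 y 0.1238 tip z 0.2567  F case x 0.1 y 0.5 z 0.7
```

View pics/ov_e_side.png

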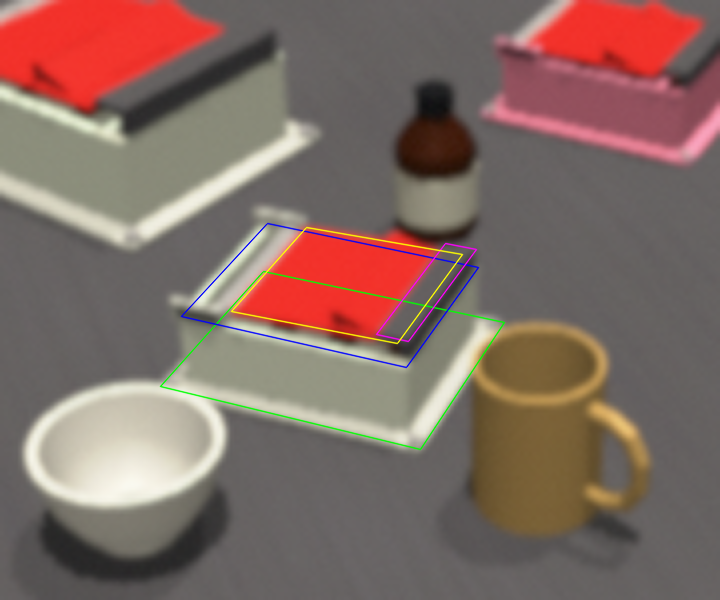

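View pics/ov_e_top.png

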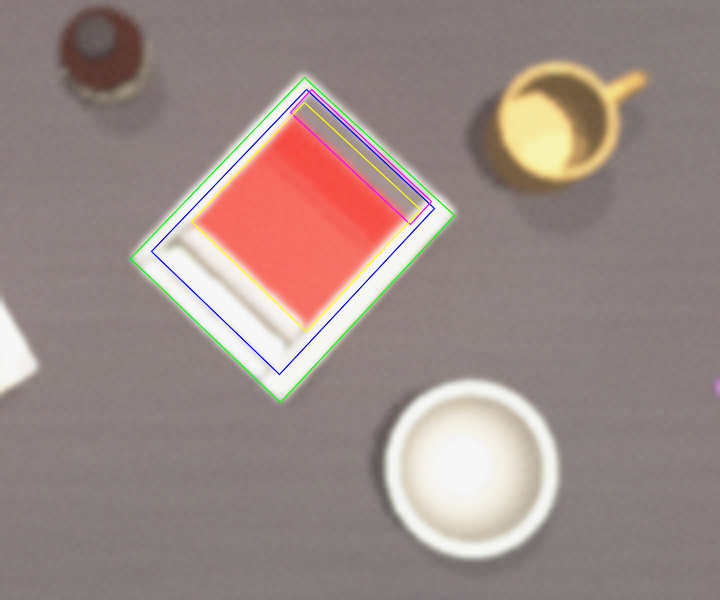

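View pics/side5.png

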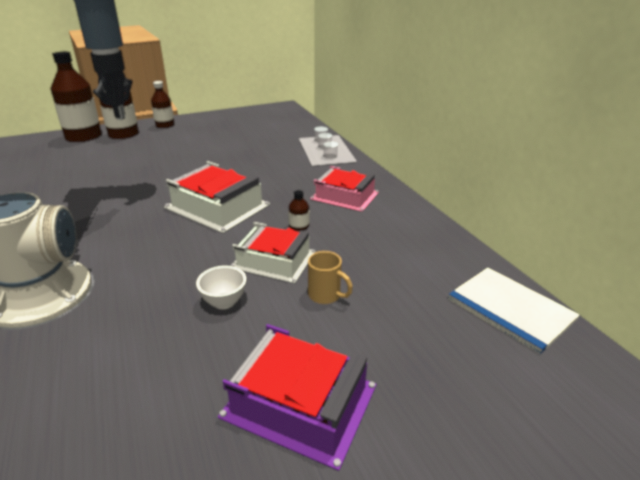

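The flap is flat with its edge beneath the lip. In the top view its rear edge lies on the line predicted for 18 mm of travel, from (193,222) to (305,330) in the zoom. The bottle, mortar and jug are at their original pixels, and the hand is clear.

```bash
python3 - <<'E'
from bench import arm
arm.hand_in()
E
```

```text
the job is handed in; nothing more can be done
```

The small white case is closed, and I handed the job in at about 16 s of the 38 s allowed. I pushed the flap over with shut fingertips, pressed it flat with about 12 N, and pushed the step towards the lip up to the hard stop. Then I lifted straight off and moved the arm clear.

**Last checks:**
- **Flap:** the final pictures show it flat, with its free edge under the steel lip and holding by itself. Its rear edge matches the position predicted for 18 mm of travel, and the arm's own motion from meeting the step to the stop gives about 17 mm.
- **Bystanders:** the bottle, mortar and jug stand where they were in the pictures.
- **Forces:** the highest wrist force I read was about 36 N, and it was near zero after release.

**Disagreement:** the case pose I fitted agreed with the top view to about 1 pixel. In the side view the foot-plate corners were off by up to about 4 pixels, which did not affect the result.

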